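# Feel the flange gap with a tapered feeler blade

## Robot

A 7-joint arm with a two-finger parallel gripper is mounted at the origin on the work surface. World frame = base frame: x ahead of the robot, y to its left, z up, the work surface at z = 0. Lengths are in m, angles in rad, forces in N, time in s.
With the tool pointing down it reaches from about 0.425 to 0.875 m from the base axis. Payload 9.9 kg.
Tool frame: the origin (TCP) lies midway between the tips of the shut fingers; the grasp point (between the pads) lies 19 mm behind it; z points along the fingers, y is the direction in which the jaws open and shut (so a half turn about z gives the same grasp; the last joint's range is limited). The gripper opens to 85 mm and grips with 20 to 120 N. Pads are 22 mm wide; open, the fingers measure 114 mm over their backs; the gripper's body (76 mm by 85 mm) begins 54 mm behind the grasp point. The pads swing forward as they close: fully open they stand 13 mm farther back than shut.
Start: joints at [-1.214, 0.576, 0.025, 1.437, -0.015, 1.129, -0.057], TCP at [0.288, 0.61, 0.231] pointing down, gripper open.
Joint ranges: [-2.76, 2.76], [-0.34, 2.15], [-1.52, 1.57], [0.19, 2.46], [-1.09, 4.23], [0.17, 1.99], [-2.82, 2.82]. Speed limits (rad/s): [2.22, 2.22, 3.01, 3.01, 3.14, 3.14, 3.14].

## Interface

Orientations are given as a unit quaternion [x, y, z, w].
In Python, from bench import get_state, camera, get_calibration, sign_off gives the robot as it stands.
- The arm moves only by the tool drive_tool, never from a script. Its argument "rows" is a list of rows, each a list of 7 numbers: the turn, a rotation vector about the tool's x, y, z in rad, then the shift along the tool's x, y, z in m, then the opening, from 0 (shut) to 1 (fully open). In form: [[wx, wy, wz, dx, dy, dz, fingers], ...]. A call has 1 to 5 rows; each row is the pose to reach, as a shift and turn from the pose measured when the call began, along the tool's axes at that moment; what a row does not reach only later rows make up. A row lasts 1/10 s, in which the tool goes at most 50 mm and 8.59 degrees, less where a joint would pass 70% of its speed; a pose out of reach is approached as far as the arm can. A call with a gripper value outside its range is refused whole. The fingers move at their own pace and stop on an object; "newtons" is the grip in N (left out, the last holds). Time passes only in rows, so rows that repeat a pose let the fingers close. It gives the time, the measured TCP pose, the force and the opening at its end, in the units of the state.
- get_state(): the state, without advancing time (a new reading comes with each control period).
- camera(name): name is "side" or "top"; returns (picture, depth): 480x640x3 uint8, red, green, blue; 480x640 float32, m along the optical axis (not along the pixel's ray), 0 where there is no reading.
- get_calibration(name): a dict with "vfov" (degrees; the focal length in pixels is half the picture's height over the tangent of half this angle, whatever the lens; pixels are square), "cx", "cy" (the principal point, pixels), "extrinsics" (4x4, takes a point from camera to world coordinates). Camera axes: x right, y down, z forward; pixel columns grow to the right and rows downward; lengths in m; the calibration is good to about 2 mm. A picture is of the moment at which its call begins. get_calibration takes no time and is no camera call.
- sign_off(): hands the job in, once; it reports no verdict.
The state is a dict: "clock": time; "qpos": joint angles; "joint_vel": joint speeds; "effort": joint torques, N m; "eef_pos": TCP position; "eef_rot": TCP orientation; "contact_force": force on the tool from outside, world axes, zero at the start; "ft_torque": the same for the moment, N m; "gripper_width": opening from 0.0 (shut) to 1.0 (fully open).
Only numpy, scipy, OpenCV 4.12 (cv2) and the standard library are available. Lean on these libraries where they do the work, as an engineer would, in place of code of your own. Each camera call takes 0.05 s, during which the arm holds its last target.

## Task

Pull the orange-handled tapered feeler blade straight up out of its sprung roller catch, carry it over to the two steel flange plates and slide it, point down, into the gap between them until it drags snugly on both plates, without ramming it in hard. The job finishes with the robot still holding the blade upright by its handle at that snug depth, so do not let go; leave the other things on the bench where they are.

Things in the scene. Friction and masses are not known exactly. Their poses are not given: they have to be found in the camera images.
- gauge_grip (a point): Centre of the handle of the loose feeler blade (about 140 g, standing point down in the catch). The handle is an orange block 28 x 16 x 50 mm (own x, y, z; z up) with black inlays on its broad faces; grip it across its y faces, 16 mm apart. Under the handle, 25 mm below this point, is a steel shoulder 38 x 16 x 6 mm with rounded ends, then the blade.
- gauge_tip (a point): The blade's lower end, 101 mm straight below gauge_grip, same axes. The steel blade is 14 mm wide (x) and 70 mm long; its thickness (y) tapers evenly from 8 mm at the shoulder to 2.5 mm at this tip.
- catch (a point): Rack with blue foot, fixed. Point: middle of the slot (along x) between two aluminium walls, at their tops, 85 mm up; the shoulder rests on them. At its two x ends white sprung rollers in black posts (104 mm high, 68 mm apart) lie over it. A straight upward pull of roughly 10 N over the first 10 mm frees the blade; its tip is clear of the walls once raised 70 mm, of the posts at 90 mm.
- gap_mouth (a point): Middle of the gap between the two upright steel flange plates, at their top edges, 125 mm above the bench; true within 0.5 mm. x runs along the gap, y across it, z up. Plates 90 mm wide (x), 14 mm thick; top inner edges bevelled 5 mm at 45 degrees. Gap 3.5 to 5.5 mm, differs each time: the tip is 18 to 44 mm below this point when the blade first touches both; then the drag grows with depth.
- fixture: Base of the flange fixture, fixed: aluminium plate 150 x 250 mm (x, y), origin under its centre. The flange pair rides on it on two rods and floats 6 mm either way along y against a very soft spring, so it centres itself on the blade. Pipe stubs stick out behind the plates to 80 mm either side, 109 mm high at most.
- fixed_plate: The flange plate on the -y side of the gap, bolted to the floating green slide. Its origin is in the plane of its inner face, at bench height.
- sprung: The other flange plate (the +y one), on a bellows; gives way in +y against a spring of 5 N per mm, at most 8 mm. The blade drags snugly when it takes a downward push of about 5 N to slide it further.
- rock_slab: Bystander: reddish rock slab, 130 x 60 x 29 mm, origin under its centre.
- core: Bystander: grey drill core standing upright, 44 mm across, 70 mm high, origin under its centre.
- gasket: Bystander: copper ring, 82 mm across, 7 mm high, origin under its centre.
- jar: Bystander: amber jar, 52 mm across, 70 mm high, origin under its centre.
- wrench: Bystander: steel wrench lying flat, 170 mm long along its x.
- blank: Bystander: steel blank flange with a raised boss, 76 mm across, 18 mm high, origin under its centre.
Mind the look-alikes: they are no part of the job. Leave any green look-alike of the part that bears gauge_grip alone. Leave any yellow look-alike of the part that bears catch alone.

How it is judged:
By the outcome, as a careful person would: the job done as asked, in the order asked, and still so for the second after the job is handed in, while the arm keeps its last pose, push and grip.
It also fails if it takes over 54 s, if anything falls off the work surface, if the arm or the gripper's body presses on something with over 40 N, if the wrist force passes 120 N, or if a joint passes its speed limit or range.

## Working session

There is one attempt and no reset: what is moved stays moved. The work goes in short steps, Python scripts to look and compute and a tool call to move; the robot and the scene stay as the last step left them, time stands still between calls to the robot, and variables do not carry over. Pictures are saved under pics/ and viewed, and the job is handed in when it is done.

Besides the shell and the picture viewer there is one more tool, called after "Emit:" as name([rows], argument=value, ...), one row to a line, values as JSON. drive_tool: Moves the arm, as the interface text tells. Its arguments: {"type":"object","properties":{"rows":{"type":"array","items":{"type":"array","items":{"type":"number"}}},"newtons":{"type":"number"}},"required":["rows"]}

```bash
mkdir -p pics; ls; python3 - <<'E'
from bench import *
import cv2,numpy as np
s=get_state(); print(s)
for n in("side","top"):
    c=get_calibration(n);print(n,c)
    p,d=camera(n); cv2.imwrite(f"pics/{n}0.png",p[:,:,::-1]); np.savez(f"{n}0.npz",p=p,d=d)
E
```

```text
pics
{'clock': 0.0, 'qpos': array([-1.21377458,  0.57651214,  0.02479361,  1.43792055, -0.01500666,
        1.12899228, -0.05650245]), 'joint_vel': array([-8.14969384e-04,  6.11807358e-04, -8.29954320e-04, -1.17529630e-03,
        5.48641771e-05, -6.57336725e-04, -1.16654757e-03]), 'effort': array([ 6.85760770e-04, -7.65768814e+01,  2.24964961e+00, -2.85955828e+01,
        1.50272314e-02,  1.28262397e-02,  7.56235727e-05]), 'eef_pos': array([0.28778213, 0.6100728 , 0.23045051]), 'eef_rot': array([ 2.18595875e-01,  9.75815128e-01, -8.09853818e-04, -1.54671746e-04]), 'contact_force': array([ 0.15642404, -0.25857546,  0.26720099]), 'ft_torque': array([ 0.00640275, -0.00025038,  0.00062867]), 'gripper_width': 1.0054746766209457}
side {'vfov': 57.90656478312242, 'cx': 323.5667049460679, 'cy': 235.91933019930028, 'extrinsics': array([[ 0.94084819, -0.22542428,  0.25295965,  0.31817814],
       [-0.33871086, -0.60607043,  0.71968993, -0.74417257],
       [-0.00892422, -0.76279914, -0.64657391,  0.76343239],
       [ 0.        ,  0.        ,  0.        ,  1.        ]])}
top {'vfov': 56.14255425560327, 'cx': 315.2653030519467, 'cy': 240.25448398796044, 'extrinsics': array([[ 0.02502933, -0.99669034,  0.07734271,  0.48019589],
       [-0.99925242, -0.0226632 ,  0.03132059, -0.02255248],
       [-0.0294641 , -0.07806882, -0.99651248,  1.09338283],
       [ 0.        ,  0.        ,  0.        ,  1.        ]])}
```

View pics/side0.png

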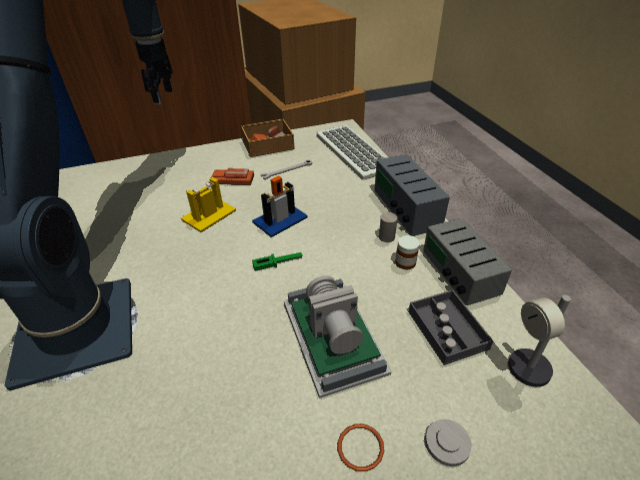

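View pics/top0.png

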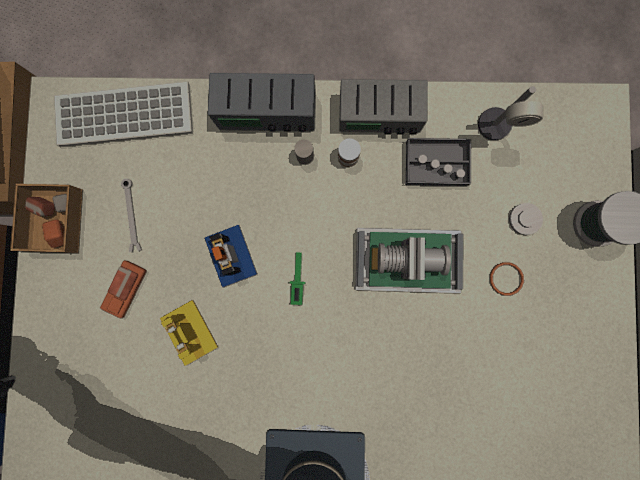

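The side view shows the blue catch with the orange handle at about (277,190) and the flange fixture at about (335,325). The top view shows them at (222,255) and (410,261). The decoys are the yellow rack at (188,332) and the green blade at (297,280) in the top view. I'll zoom in next.

```bash
cat > h.py <<'E'
from bench import *
import cv2,numpy as np
def K(c): 
    f=240/np.tan(np.radians(c["vfov"])/2); return f,c["cx"],c["cy"],np.array(c["extrinsics"])
def cloud(n,d):
    f,cx,cy,E=K(get_calibration(n)); v,u=np.mgrid[0:480,0:640]
    P=np.stack([(u-cx)/f*d,(v-cy)/f*d,d],-1); return P@E[:3,:3].T+E[:3,3]
def ray(n,u,v):
    f,cx,cy,E=K(get_calibration(n)); r=E[:3,:3]@np.array([(u-cx)/f,(v-cy)/f,1]); return E[:3,3],r
def onz(n,u,v,z):
    o,r=ray(n,u,v); return o+r*(z-o[2])/r[2]
def proj(n,p):
    f,cx,cy,E=K(get_calibration(n)); q=E[:3,:3].T@(np.asarray(p)-E[:3,3]); return f*q[0]/q[2]+cx,f*q[1]/q[2]+cy
def crop(p,u0,v0,u1,v1,s,name):
    cv2.imwrite(name,cv2.resize(p[v0:v1,u0:u1,::-1],None,fx=s,fy=s,interpolation=cv2.INTER_NEAREST))
E
python3 - <<'E'
from h import *
S=np.load("side0.npz");T=np.load("top0.npz")
a=cv2.resize(T["p"][215:295,190:270],(400,400),interpolation=0);b=cv2.resize(S["p"][165:245,240:320],(400,400),interpolation=0)
cv2.imwrite("pics/c1.png",np.hstack([a,b])[:,:,::-1])
a=cv2.resize(T["p"][215:305,345:475],(390*2,270*2),interpolation=0)
cv2.imwrite("pics/c2.png",a[:,:,::-1])
crop(S["p"],275,265,395,395,4,"pics/c3.png")
for n,D in(("side",S),("top",T)):
    hsv=cv2.cvtColor(D["p"],cv2.COLOR_RGB2HSV);C=cloud(n,D["d"])
    m=(hsv[...,1]>170)&(hsv[...,2]>60)
    for nm,lo,hi in(("orange",5,18),("blue",100,130),("green",45,90)):
        mm=(m&(hsv[...,0]>=lo)&(hsv[...,0]<=hi)).astype(np.uint8)
        k,l,st,ce=cv2.connectedComponentsWithStats(mm)
        for i in range(1,k):
            if st[i,4]>25:
                q=C[l==i]; print(n,nm,st[i],ce[i].round(1),np.median(q,0).round(4),q[:,2].min().round(3),q[:,2].max().round(3))
E
```

```text
side orange [240  72   5  23  37] [242.1  83.1] [0.6335 1.2748 0.0039] -0.051 0.763
side orange [270 128   9   9  39] [274.2 131.9] [0.6286 0.6545 0.0457] 0.036 0.058
side orange [250 133  17   8 103] [258.  136.5] [0.5611 0.632  0.0544] 0.011 0.763
side orange [211 169  43  16 435] [232.5 177. ] [0.4338 0.4513 0.0227] 0.002 0.105
side orange [271 176  12  20 144] [276.2 185.1] [0.5195 0.2092 0.1249] 0.093 0.144
side orange [338 425  46  46 422] [360.6 448.4] [ 0.4821 -0.4546  0.0079] 0.001 0.763
side blue [253 208  54  28 473] [279.9 222.3] [0.513  0.1903 0.0109] 0.003 0.763
side green [253 253  49  15 234] [274.4 259.4] [0.4604 0.0459 0.0147] 0.007 0.763
top orange [212 247  15  13 108] [217.8 253. ] [0.5219 0.2153 0.1414] 0.1 0.146
top blue [205 237   7  16  26] [207.8 244.3] [0.548  0.2727 0.0109] 0.008 0.015
top blue [214 263  14  23  37] [219.6 275.5] [0.47   0.2419 0.0104] 0.005 0.014
```

View pics/c1.png

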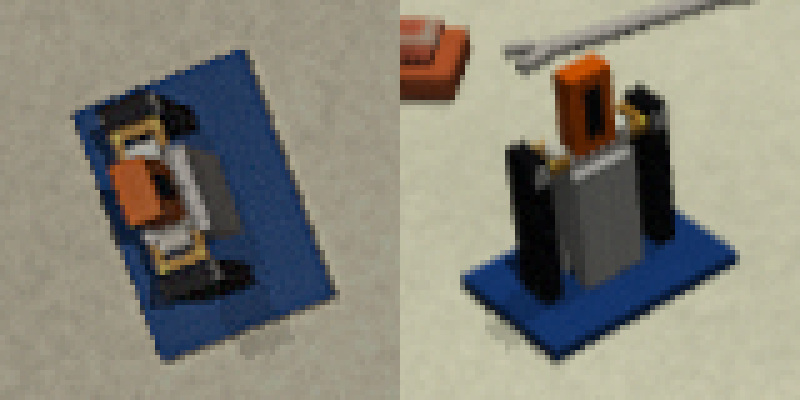

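View pics/c2.png

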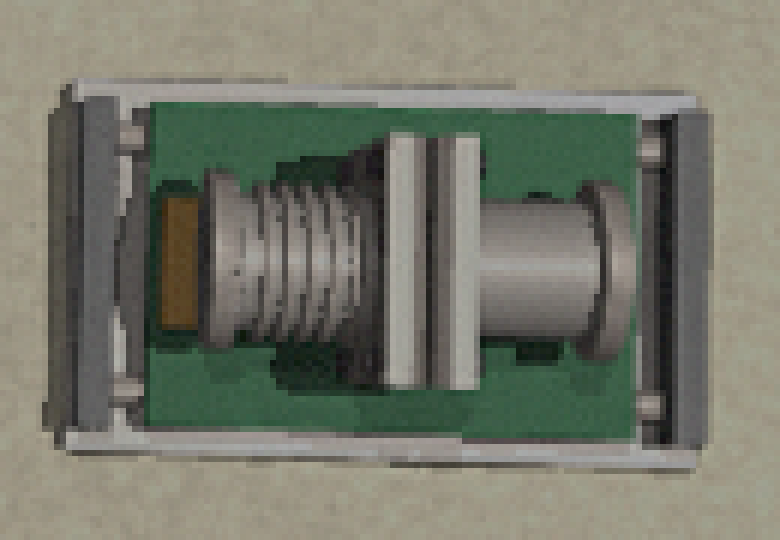

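View pics/c3.png

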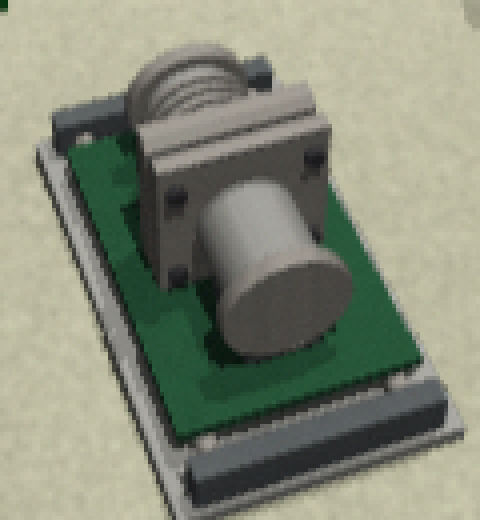

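The crops show the following:
- **Catch:** the handle's long side runs along the wall line between the black posts.
- **Fixture:** bellows on the left (world +y) and fixed plate on the right. The plate tops are at about u=412 and u=422, v=237–279 in the top view.

Next I'll measure positions and yaws.

```bash
cat > meas.py <<'E'
from h import *
S=np.load("side0.npz");T=np.load("top0.npz")
def rect(P): 
    r=cv2.minAreaRect((P*1000).astype(np.float32)); return [np.round(x,1) for x in r], np.round(cv2.boxPoints(r),1).tolist()
for n,D,roi in(("top",T,(190,220,270,295)),("side",S,(240,165,320,245))):
    p=D["p"];hsv=cv2.cvtColor(p,cv2.COLOR_RGB2HSV);C=cloud(n,D["d"])
    R=np.zeros(p.shape[:2],bool);R[roi[1]:roi[3],roi[0]:roi[2]]=1
    v,u=np.nonzero(R&(hsv[...,0]>=100)&(hsv[...,0]<=130)&(hsv[...,1]>120)&(hsv[...,2]>40))
    m=abs(C[v,u,2]-.011)<.006; v,u=v[m],u[m]
    z=np.median(C[v,u,2]); P=np.array([onz(n,a,b,z)[:2] for a,b in zip(u,v)])
    print(n,"foot z",z,rect(P))
    m=R&(hsv[...,0]>=3)&(hsv[...,0]<=18)&(hsv[...,1]>150)&(C[...,2]>.133)&(C[...,2]<.15)
    v,u=np.nonzero(m);P=np.array([onz(n,a,b,.141)[:2] for a,b in zip(u,v)])
    print(n,"handle top",len(u),C[m][:,2].mean(),P.mean(0),rect(P))
    for z0 in (.104,):
        m=R&(hsv[...,2]<60)&(abs(C[...,2]-z0)<.006)
        k,l,st,ce=cv2.connectedComponentsWithStats(m.astype(np.uint8))
        for i in range(1,k):
            if st[i,4]>5: print(n,"post",st[i,4],C[l==i].mean(0).round(4), onz(n,*ce[i],z0).round(4))
for n,D,roi in(("top",T,(345,220,475,300)),("side",S,(275,265,395,395))):
    p=D["p"];hsv=cv2.cvtColor(p,cv2.COLOR_RGB2HSV);C=cloud(n,D["d"])
    R=np.zeros(p.shape[:2],bool);R[roi[1]:roi[3],roi[0]:roi[2]]=1
    m=R&(hsv[...,0]>=60)&(hsv[...,0]<=95)&(hsv[...,1]>90)
    v,u=np.nonzero(m);z=np.median(C[v,u,2]);k=abs(C[v,u,2]-z)<.006
    P=np.array([onz(n,a,b,z)[:2] for a,b in zip(u[k],v[k])])
    print(n,"slide z",z,rect(P))
    m=R&(abs(C[...,2]-.125)<.005)
    k,l,st,ce=cv2.connectedComponentsWithStats(m.astype(np.uint8))
    for i in range(1,k):
        if st[i,4]>15:
            vv,uu=np.nonzero(l==i);P=np.array([onz(n,a,b,.125)[:2] for a,b in zip(uu,vv)])
            print(n,"plate top",st[i],C[l==i].mean(0).round(4),P.mean(0).round(4),rect(P))
E
python3 meas.py
```

```text
top foot z 0.010775961415652291 ([array([522.8, 216.8]), array([127.3,  88.3]), np.float64(22.2)], [[447.1000061035156, 233.60000610351562], [480.6000061035156, 151.8000030517578], [598.4000244140625, 199.89999389648438], [565.0, 281.70001220703125]])
top handle top 105 0.1411895736497115 [0.5221299  0.21567983] ([array([522.2, 215.7]), array([28.5, 17. ]), np.float64(24.1)], [[505.70001220703125, 217.6999969482422], [512.7000122070312, 202.10000610351562], [538.7000122070312, 213.8000030517578], [531.7000122070312, 229.3000030517578]])
top post 54 [0.5599 0.2315 0.1047] [0.5599 0.2317 0.104 ]
top post 60 [0.4852 0.2014 0.1046] [0.4852 0.2015 0.104 ]
side foot z 0.010748020592306062 ([array([523.4, 208.4]), array([130.6,  90.5]), np.float64(21.7)], [[446.0, 226.3000030517578], [479.5, 142.1999969482422], [600.7999877929688, 190.5], [567.2999877929688, 274.6000061035156]])
side handle top 56 0.13923028342385976 [0.52187642 0.20806041] ([array([522. , 207.8]), array([33.3, 22.5]), np.float64(24.1)], [[502.20001220703125, 211.3000030517578], [511.3999938964844, 190.8000030517578], [541.7999877929688, 204.39999389648438], [532.5999755859375, 224.89999389648438]])
side post 25 [0.5596 0.2261 0.1036] [0.5594 0.2254 0.104 ]
side post 12 [0.5268 0.2096 0.1042] [0.5269 0.2099 0.104 ]
side post 27 [0.4858 0.1973 0.1035] [0.4856 0.1965 0.104 ]Traceback (most recent call last):
  File "meas.py", line 25, in <module>
    P=np.array([onz(n,a,b,z)[:2] for a,b in zip(u[k],v[k])])
                ~~~^^^^^^^^^
  File "h.py", line 11, in onz
    o,r=ray(n,u,v); return o+r*(z-o[2])/r[2]
        ~~~^^^^^^^
  File "h.py", line 9, in ray
    f,cx,cy,E=K(get_calibration(n)); r=E[:3,:3]@np.array([(u-cx)/f,(v-cy)/f,1]); return E[:3,3],r
                ~~~~~~~~~~~~~~~^^^
ValueError: time passes only in moves, steps and waits
```

The two views disagree by 5–8 mm in y, although their heights agree. I'll cache the calibration and check the side camera against the known TCP, then check both cameras against common features.

```bash
python3 - <<'E'
from bench import *
import json
try:
    json.dump({n:{k:(v.tolist() if hasattr(v,'tolist') else v) for k,v in get_calibration(n).items()} for n in("side","top")},open("cal.json","w"))
except Exception as e: print(e)
E
ls -la cal.json
python3 - <<'E'
s=open('h.py').read()
s=s.replace('import cv2,numpy as np','import cv2,numpy as np,json\nCAL=json.load(open("cal.json"))\ndef get_calibration(n): return CAL[n]')
open('h.py','w').write(s)
E
python3 meas.py | tail -8
python3 - <<'E'
from h import *
S=np.load("side0.npz")
t=[0.2878,0.6101,0.2305]; print(proj("side",t),proj("top",t))
for dz in(0.01,.03,.06):print(proj("side",[t[0],t[1],t[2]+dz]))
crop(S["p"],110,0,210,120,6,"pics/c4.png")
C=cloud("side",S["d"]);print(C[85:106,145:165,2].round(3)[::2,::2])
print("base")
T=np.load("top0.npz")
E
```

```text
-rw-r--r-- 1 agent agent 769 Dec  7 16:59 cal.json
side post 25 [0.5596 0.2261 0.1036] [0.5594 0.2254 0.104 ]
side post 12 [0.5268 0.2096 0.1042] [0.5269 0.2099 0.104 ]
side post 27 [0.4858 0.1973 0.1035] [0.4856 0.1965 0.104 ]
top slide z 0.03469091629124543 ([array([ 522.1, -210.9]), array([187.9, 125.7]), np.float64(89.5)], [[458.5, -304.3999938964844], [584.2000122070312, -305.3999938964844], [585.7000122070312, -117.5], [460.0, -116.5]])
top plate top [409 237   7  43 275] [ 0.5199 -0.2004  0.1248] [ 0.5199 -0.2004] ([array([ 522.1, -200. ]), array([89.9, 12.8]), np.float64(0.4)], [[477.1000061035156, -194.0], [477.20001220703125, -206.8000030517578], [567.0999755859375, -206.10000610351562], [567.0, -193.3000030517578]])
top plate top [417 238   8  42 294] [ 0.5205 -0.2192  0.1247] [ 0.5205 -0.2191] ([array([ 521.5, -218.1]), array([87.9, 14.8]), np.float64(0.4)], [[477.5, -211.0], [477.6000061035156, -225.8000030517578], [565.5, -225.3000030517578], [565.4000244140625, -210.39999389648438]])
side slide z 0.0348845965693359 ([array([ 522. , -215.8]), array([192.5, 126.7]), np.f
[... 881 characters left out ...]
2  0.296  0.293  0.036  0.034  0.03 ]
 [ 0.296  0.297  0.296  0.297  0.298  0.291  0.289  0.025  0.025  0.021]
 [ 0.027  0.026  0.023  0.289  0.287  0.284  0.282  0.019  0.015  0.012]
 [ 0.015  0.017  0.015  0.278  0.277  0.278  0.277  0.009  0.004  0.763]
 [ 0.013  0.006  0.007  0.003  0.273  0.274  0.271  0.269 -0.001 -0.003]
 [-0.    -0.    -0.001  0.763  0.267  0.267  0.266  0.263 -0.01  -0.012]
 [-0.009 -0.012 -0.015 -0.013  0.26   0.259  0.26   0.258 -0.021 -0.021]
 [-0.02  -0.019 -0.024 -0.024  0.255  0.255  0.255  0.252  0.249 -0.031]
 [-0.03  -0.028 -0.03  -0.029 -0.039  0.245  0.247  0.246 -0.036 -0.038]
 [-0.035 -0.038 -0.04  -0.041 -0.046 -0.046 -0.042 -0.048 -0.047 -0.046]]
base
```

View pics/c4.png

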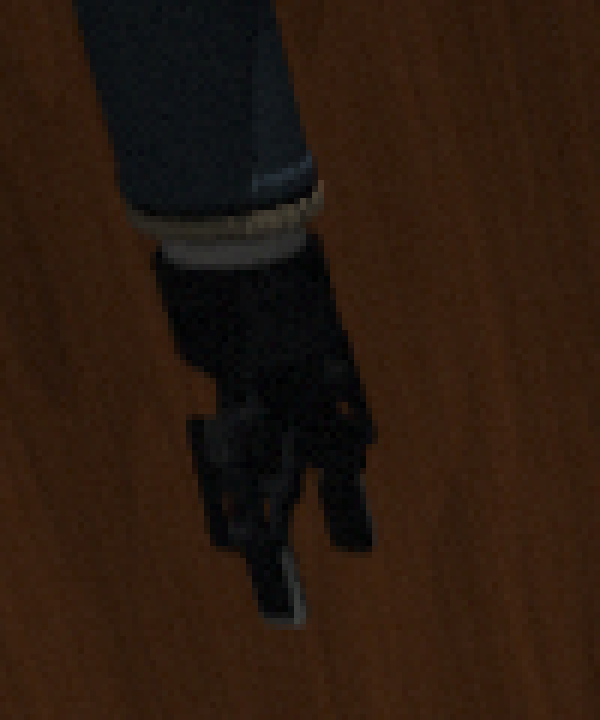

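In the side view the fingertips lie at (157.5,103) and (168,91.5). Their midpoint (163,97) matches the projected TCP, so the side camera looks right. I'll check the base plate in both views.

```bash
python3 - <<'E'
from h import *
S=np.load("side0.npz");T=np.load("top0.npz")
a=cv2.resize(T["p"][415:480,250:380],(780,390),interpolation=0);cv2.imwrite("pics/c5.png",a[:,:,::-1])
crop(S["p"],0,270,150,400,5,"pics/c6.png")
for n,D,pts in(("top",T,[(275,440),(355,440),(300,425),(330,425)]),("side",S,[(100,350),(120,300),(20,380),(120,350)])):
    C=cloud(n,D["d"])
    for u,v in pts: print(n,u,v,C[v,u].round(4))
# bench height fit
    m=abs(C[...,2])<.012; P=C[m]; A=np.c_[P[:,:2],np.ones(len(P))]; print(np.linalg.lstsq(A,P[:,2],rcond=None)[0])
E
```

```text
top 275 440 [0.0937 0.0939 0.0109]
top 355 440 [ 0.1003 -0.0927  0.0111]
top 300 425 [0.1268 0.0368 0.0018]
top 330 425 [ 0.129  -0.0339  0.001 ]
[0.00111076 0.00075217 0.0005329 ]
side 100 350 [ 0.0587 -0.0893  0.0126]
side 120 300 [0.0979 0.0395 0.0136]
side 20 380 [-0.0856 -0.109   0.012 ]
side 120 350 [ 0.0978 -0.1045  0.0138]
[ 0.00021121 -0.0002436   0.00123186]
```

View pics/c5.png

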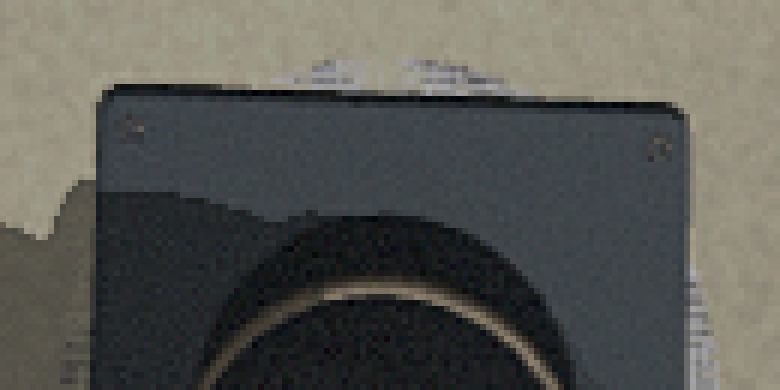

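View pics/c6.png

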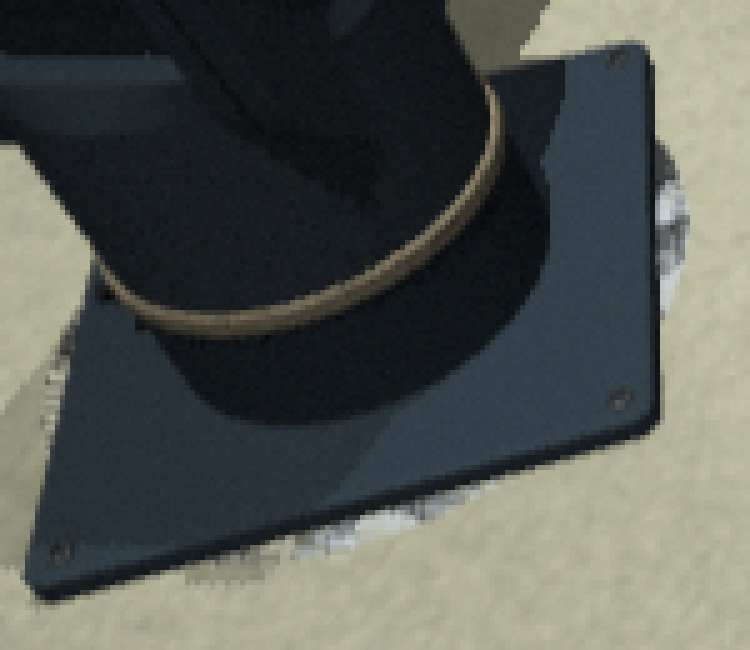

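```bash
python3 - <<'E'
from h import *
for n,L in(("top",[(272.2,436.3),(359.7,439.8),(266.2,450),(364.5,450)]),("side",[(123.4,281.6),(124,349.4),(12.4,380.4)])):
    for u,v in L: print(n,onz(n,u,v,.012).round(4))
E
```

```text
top [0.1022 0.1006 0.012 ]
top [ 0.1015 -0.1035  0.012 ]
top [0.0707 0.1137 0.012 ]
top [ 0.0789 -0.115   0.012 ]
side [0.1052 0.1002 0.012 ]
side [ 0.105  -0.1043  0.012 ]
side [-0.0994 -0.1049  0.012 ]
```

```bash
cat > go.py <<'E'
import sys,numpy as np
from scipy.spatial.transform import Rotation as R
from bench import get_state
def delta(x,y,z,yaw):  # yaw = world angle (deg) of tool y; tool z down
    s=get_state();r0=R.from_quat(s["eef_rot"]);a=np.radians(yaw)
    ty=np.array([np.cos(a),np.sin(a),0]);tz=np.array([0,0,-1.]);tx=np.cross(ty,tz)
    r1=R.from_matrix(np.c_[tx,ty,tz])
    d=r0.inv().apply(np.array([x,y,z])-s["eef_pos"])
    print("rotvec",(r0.inv()*r1).as_rotvec().round(4),"shift",d.round(4),"| pos",s["eef_pos"].round(4),"F",s["contact_force"].round(2),"tq",s["ft_torque"].round(2),"w",round(s["gripper_width"],3),"t",round(s["clock"],2))
    m=r0.as_matrix();print("yaw ty",np.degrees(np.arctan2(m[1,1],m[0,1])).round(2),"tilt z",m[:,2].round(4))
delta(*map(float,sys.argv[1:5]))
E
python3 go.py .522 .213 .2 112
```

```text
rotvec [-1.400e-03 -5.000e-04 -8.247e-01] shift [-0.3812 -0.2592  0.031 ] | pos [0.2878 0.6101 0.2306] F [0.66 0.08 0.45] tq [-0.07 -0.02  0.  ] w 0.999 t 0.1
yaw ty 64.75 tilt z [-5.0e-04 -1.3e-03 -1.0e+00]
```

Emit:
drive_tool([
  [0,0,-0.1,-0.035,-0.024,0,1],
  [0,0,-0.2,-0.075,-0.05,0,1],
  [0,0,-0.3,-0.115,-0.078,0,1],
  [0,0,-0.4,-0.155,-0.105,0,1],
  [0,0,-0.5,-0.195,-0.132,0,1],
])

```text
clock: 0.6
eef_pos: [0.4084, 0.4056, 0.2304]
eef_rot: [-0.032, 0.999, -0.001, -0.0]
contact_force: [2.1, 0.8, 0.5]
gripper_width: 1.0
```

```bash
python3 go.py .522 .213 .21 112
```

```text
rotvec [-0.0018 -0.0013 -0.3204] shift [-0.1011 -0.1994  0.0207] | pos [0.4084 0.4056 0.2304] F [2.07 0.8  0.5 ] tq [ 0.08 -0.09  0.02] w 1.0 t 0.6
yaw ty 93.64 tilt z [-8.e-04 -2.e-03 -1.e+00]
```

Emit:
drive_tool([
  [0,0,-0.08,-0.022,-0.044,0,1],
  [0,0,-0.16,-0.045,-0.088,0,1],
  [0,0,-0.24,-0.067,-0.132,0,1],
  [0,0,-0.32,-0.088,-0.175,0.01,1],
  [-0.001,-0.001,-0.32,-0.101,-0.199,0.02,1],
])

```text
clock: 1.1
eef_pos: [0.5237, 0.2087, 0.2105]
eef_rot: [-0.19, 0.982, -0.001, 0.0]
contact_force: [0.2, 0.1, 0.1]
gripper_width: 1.0
```

Emit:
drive_tool([
  [0,0,0,0,0,0,1],
  [0,0,0,0,0,0,1],
])

```text
clock: 1.3
eef_pos: [0.5238, 0.2077, 0.21]
eef_rot: [-0.189, 0.982, -0.001, -0.0]
contact_force: [-0.5, 0.7, -0.6]
gripper_width: 1.001
```

```bash
python3 go.py .522 .213 .21 112; python3 - <<'E'
from h import *
for n in("side","top"):
    p,d=camera(n); np.savez(f"{n}1.npz",p=p,d=d)
    print(n,[np.round(proj(n,[.522,.213,z]),1) for z in(.21,.223,.3)])
    globals()[n]=p
a=cv2.resize(top[180:300,150:290],(700,600),interpolation=0);cv2.imwrite("pics/d1.png",a[:,:,::-1])
crop(side,210,90,350,250,4 ,"pics/d2.png")
E
```

```text
rotvec [-0.0026 -0.0013 -0.0044] shift [-0.0003  0.0056  0.    ] | pos [0.5238 0.2077 0.21  ] F [-0.47  0.72 -0.55] tq [ 0.03 -0.    0.03] w 1.001 t 1.3
yaw ty 111.75 tilt z [-3.0e-04 -2.9e-03 -1.0e+00]
side [array([273.2, 155.4]), array([272.8, 150.8]), array([270.1, 122.2])]
top [array([210. , 251.3]), array([208.3, 251. ]), array([196.8, 248.6])]
```

View pics/d1.png

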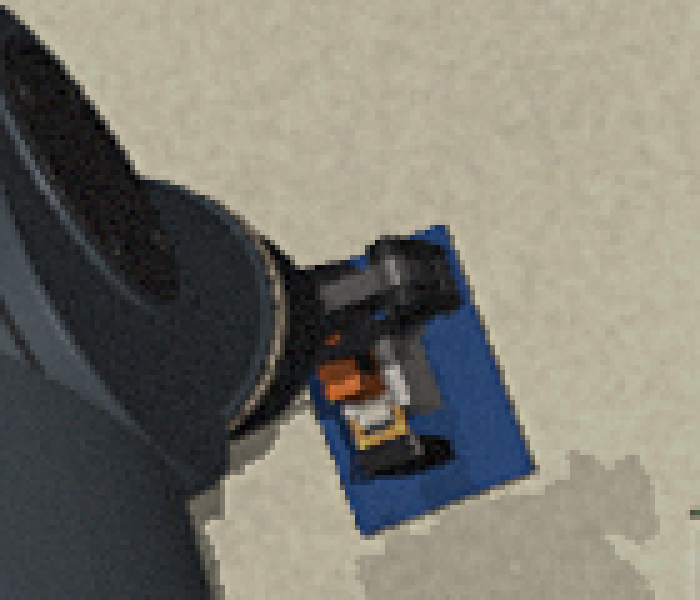

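View pics/d2.png

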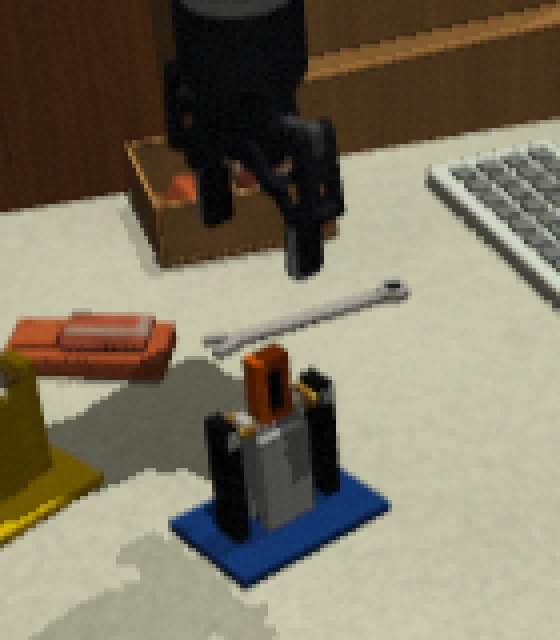

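The side view shows the fingertips at about (264,146) and (286,159). The handle lies below them at (277,186).

```bash
python3 - <<'E'
from h import *
t=np.array([.5238,.2077])
for z in(.21,.223): print(np.round(proj("side",[*t,z]),1),np.round(proj("top",[*t,z]),1))
a=np.radians(111.75);ty=np.array([np.cos(a),np.sin(a)]);tx=np.array([np.sin(a),-np.cos(a)])
for sg in(-1,1):
    for o in(.0425,.050,.057): 
        q=t+sg*o*ty; print(sg,o,[np.round(proj("side",[*(q+e*tx),.223]),1) for e in(-.011,.011)],np.round(proj("top",[*q,.25]),1))
C=cloud("side",np.load("side1.npz")["d"]);Ct=cloud("top",np.load("top1.npz")["d"])
for (u,v) in((263,143),(261,141),(264,138),(285,156),(287,154),(284,150)): print(u,v,C[v,u].round(4))
# finger points from both clouds, z .225-.26 near tool
pS=np.load("side1.npz")["p"];pT=np.load("top1.npz")["p"]
for n,c,P in(("side",C,pS),("top",Ct,pT)):
    m=(c[...,2]>.222)&(c[...,2]<.245)&(abs(c[...,0]-t[0])<.08)&(abs(c[...,1]-t[1])<.09)
    q=c[m]; d=(q[:,:2]-t); a1=d@ty;b1=d@tx
    for s in(-1,1):
        k=np.sign(a1)==s; 
        if k.sum(): print(n,s,k.sum(),"along ty",np.percentile(a1[k],[2,50,98]).round(4),"tx",np.percentile(b1[k],[2,50,98]).round(4),"z",q[k,2].min().round(4))
E
```

```text
[274.4 156.2] [212.7 250.5]
[274.  151.7] [211.  250.1]
-1 0.0425 [array([280.8, 159.6]), array([287.9, 156.5])] [228.4 241.5]
-1 0.05 [array([282.7, 160.8]), array([289.8, 157.7])] [232.1 240.1]
-1 0.057 [array([284.4, 161.9]), array([291.6, 158.7])] [235.6 238.8]
1 0.0425 [array([260.6, 147. ]), array([267.6, 144.2])] [186.3 257.2]
1 0.05 [array([258.9, 145.9]), array([265.9, 143.1])] [182.5 258.5]
1 0.057 [array([257.3, 144.9]), array([264.3, 142.2])] [179.1 259.8]
263 143 [0.5062 0.2485 0.23  ]
261 141 [0.501  0.2451 0.2383]
264 138 [0.5099 0.2472 0.244 ]
285 156 [0.5379 0.1535 0.237 ]
287 154 [0.5438 0.1562 0.2397]
284 150 [0.5375 0.1575 0.2511]
side -1 58 along ty [-0.0586 -0.0521 -0.0445] tx [-0.0106 -0.0039  0.0083] z 0.2248
side 1 62 along ty [0.0387 0.0424 0.0475] tx [-0.011  -0.0012  0.0108] z 0.2238
top -1 8 along ty [-0.0535 -0.0473 -0.0426] tx [-0.0107 -0.0097 -0.0064] z 0.2287
```

The side camera puts the fingers within about 1.3 mm of the measured TCP, while the top camera reads about 3.5 mm too far in +y. The corrected handle centre is about (0.522, 0.2125) with yaw 22°. I'll centre there and descend.

```bash
python3 go.py .522 .2125 .15 111.9;  python3 go.py .522 .2125 .098 111.9
```

```text
rotvec [-0.0016 -0.0001  0.0012] shift [0.0002 0.0027 0.0606] | pos [0.5231 0.2102 0.2106] F [-0.55  0.31  0.98] tq [ 0.05  0.04 -0.  ] w 1.002 t 1.4
yaw ty 111.97 tilt z [ 5.0e-04 -1.5e-03 -1.0e+00]
rotvec [-0.0016 -0.0001  0.0012] shift [0.0002 0.0028 0.1126] | pos [0.5231 0.2102 0.2106] F [-0.55  0.31  0.98] tq [ 0.05  0.04 -0.  ] w 1.002 t 1.4
yaw ty 111.97 tilt z [ 5.0e-04 -1.5e-03 -1.0e+00]
```

Emit:
drive_tool([
  [-0.002,0,0,0,0.003,0.015,1],
  [-0.002,0,0,0,0.003,0.035,1],
  [-0.002,0,0,0,0.003,0.055,1],
  [-0.002,0,0,0,0.003,0.06,1],
  [-0.002,0,0,0,0.003,0.06,1],
])

```text
clock: 1.9
eef_pos: [0.5212, 0.2141, 0.1504]
eef_rot: [-0.192, 0.981, 0.0, -0.001]
contact_force: [0.7, -0.7, 0.7]
gripper_width: 0.998
```

```bash
python3 go.py .522 .2125 .098 111.9; python3 - <<'E'
from h import *
n="side"
p,d=camera(n); np.savez("side2.npz",p=p,d=d)
crop(p,230,120,330,240,5,"pics/e2.png")
E
python3 go.py .522 .2125 .098 111.9
```

```text
rotvec [ 0.0009 -0.0012  0.0032] shift [-0.0002 -0.0018  0.0524] | pos [0.5212 0.2141 0.1504] F [ 0.66 -0.73  0.68] tq [-0.02 -0.01 -0.02] w 0.998 t 1.9
yaw ty 112.09 tilt z [-1.5e-03  3.0e-04 -1.0e+00]
rotvec [0.0008 0.     0.0027] shift [ 0.0004 -0.0015  0.0531] | pos [0.5218 0.214  0.1511] F [-0.4   0.55  0.11] tq [-0.02  0.04  0.07] w 0.999 t 1.95
yaw ty 112.05 tilt z [-3.e-04  8.e-04 -1.e+00]
```

View pics/e2.png

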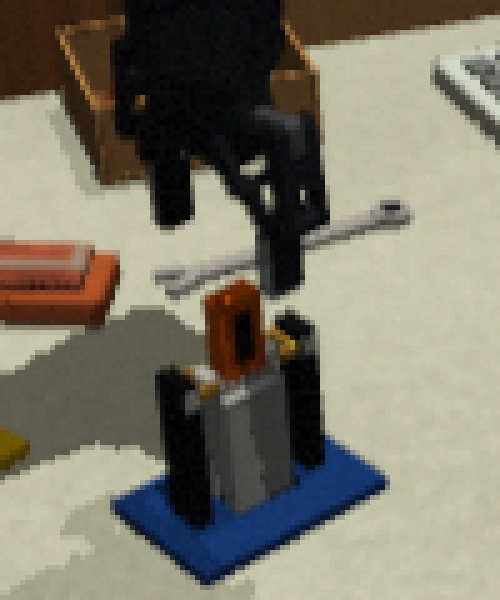

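The handle top at (276,178) sits midway between the fingertips at (264,165) and (286,178). I'll descend now.

Emit:
drive_tool([
  [0,0,0.002,0,-0.001,0.015,1],
  [0,0,0.002,0,-0.001,0.032,1],
  [0,0,0.002,0,-0.001,0.047,1],
  [0,0,0.002,0,-0.001,0.053,1],
  [0,0,0.002,0,-0.001,0.053,1],
])

```text
clock: 2.45
eef_pos: [0.5222, 0.2134, 0.0984]
eef_rot: [-0.19, 0.982, 0.0, -0.0]
contact_force: [0.4, -0.1, -0.4]
gripper_width: 1.002
```

Emit:
drive_tool([
  [0,0,0,0,0,0,0.35],
  [0,0,0,0,0,0,0.35],
  [0,0,0,0,0,0,0.35],
  [0,0,0,0,0,0,0.35],
  [0,0,0,0,0,0,0.35],
], newtons=40)

```text
clock: 2.95
eef_pos: [0.5222, 0.2134, 0.0986]
eef_rot: [-0.19, 0.982, 0.0, 0.0]
contact_force: [-0.2, 0.8, 0.1]
gripper_width: 0.348
```

```bash
python3 go.py .522 .2125 .098 111.9
```

```text
rotvec [0.0009 0.0003 0.001 ] shift [ 0.0006 -0.0007  0.0006] | pos [0.5222 0.2134 0.0986] F [-0.21  0.84  0.08] tq [0.07 0.01 0.04] w 0.348 t 2.95
yaw ty 111.96 tilt z [-0.e+00  9.e-04 -1.e+00]
```

Emit:
drive_tool([
  [0,0,0,0,0,0,0.26],
  [0,0,0,0,0,0,0.24],
  [0,0,0,0,0,0,0.22],
  [0,0,0,0,0,0,0.21],
  [0,0,0,0,0,0,0.21],
])

```text
clock: 3.45
eef_pos: [0.5221, 0.2141, 0.0987]
eef_rot: [-0.191, 0.982, 0.001, 0.0]
contact_force: [-2.7, 4.2, 2.3]
gripper_width: 0.21
```

```bash
python3 go.py .522 .2125 .098 111.9;python3 - <<'E'
from h import *
n="side"
p,d=camera(n); np.savez("side3.npz",p=p,d=d)
crop(p,230,120,330,240,5,"pics/e3.png")
E
```

```text
rotvec [0.0016 0.0006 0.0016] shift [ 0.0007 -0.0015  0.0007] | pos [0.5221 0.2141 0.0987] F [-2.74  4.18  2.27] tq [0.77 0.44 0.02] w 0.21 t 3.45
yaw ty 111.99 tilt z [-0.      0.0017 -1.    ]
```

View pics/e3.png

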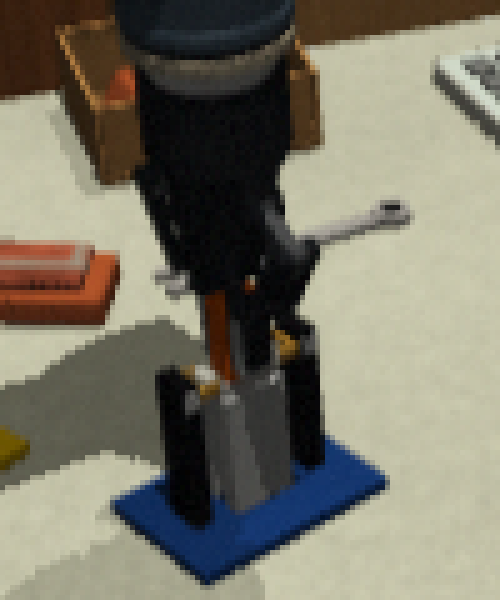

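Opening is at 17.8 mm, and a 5 N push along +tool-y means one pad touched first. I'll shift 1 mm that way and close with 60 N.

Emit:
drive_tool([
  [0,0,0,0,0.001,0,0.21],
  [0,0,0,0,0.001,0,0.19],
  [0,0,0,0,0.001,0,0.1],
  [0,0,0,0,0.001,0,0.0],
  [0,0,0,0,0.001,0,0.0],
], newtons=60)

```text
clock: 4.0
eef_pos: [0.5216, 0.2152, 0.0987]
eef_rot: [-0.191, 0.982, 0.001, 0.0]
contact_force: [-2.9, 3.4, 1.0]
gripper_width: 0.18
```

```bash
python3 go.py .522 .2125 .098 111.9
```

```text
rotvec [0.0018 0.0006 0.0017] shift [ 0.0007 -0.0026  0.0007] | pos [0.5216 0.2152 0.0987] F [-2.91  3.4   0.97] tq [0.78 0.37 0.08] w 0.18 t 4.0
yaw ty 112.0 tilt z [-1.0e-04  1.9e-03 -1.0e+00]
```

Gripped at 15.3 mm, close to the 16 mm handle. Now I'll pull straight up slowly.

Emit:
drive_tool([
  [0,0,0,0,0,-0.002,0],
  [0,0,0,0,0,-0.005,0],
  [0,0,0,0,0,-0.008,0],
  [0,0,0,0,0,-0.011,0],
  [0,0,0,0,0,-0.014,0],
])

```text
clock: 4.5
eef_pos: [0.522, 0.2148, 0.1134]
eef_rot: [-0.191, 0.982, 0.001, 0.001]
contact_force: [0.4, 0.6, -1.5]
gripper_width: 0.181
```

```bash
python3 go.py .5216 .2152 .21 112
```

```text
rotvec [ 0.0012  0.0013 -0.0003] shift [ 0.0001  0.0006 -0.0966] | pos [0.522  0.2148 0.1134] F [ 0.4   0.57 -1.48] tq [0.03 0.04 0.02] w 0.181 t 4.5
yaw ty 111.98 tilt z [ 7.0e-04  1.6e-03 -1.0e+00]
```

The blade is free: the load reads −1.5 N, its own weight. I'll continue straight up.

Emit:
drive_tool([
  [0.001,0.001,0,0,0,-0.015,0],
  [0.001,0.001,0,0,0,-0.035,0],
  [0.001,0.001,0,0,0,-0.055,0],
  [0.001,0.001,0,0,0,-0.075,0],
  [0.001,0.001,0,0,0,-0.092,0],
])

```text
clock: 5.0
eef_pos: [0.5224, 0.2137, 0.2069]
eef_rot: [-0.19, 0.982, -0.0, 0.001]
contact_force: [-0.1, 0.4, -2.0]
gripper_width: 0.18
```

Emit:
drive_tool([
  [0,0,0,0,0,-0.012,0],
  [0,0,0,0,0,-0.025,0],
  [0,0,0,0,0,-0.03,0],
  [0,0,0,0,0,-0.03,0],
])

```text
clock: 5.4
eef_pos: [0.5228, 0.2132, 0.2375]
eef_rot: [-0.19, 0.982, -0.0, 0.001]
contact_force: [-0.2, -0.7, -2.1]
gripper_width: 0.177
```

```bash
python3 go.py .522 .1 .235 100; python3 go.py .522 -.209 .235 90.4; python3 - <<'E'
from h import *
n="side"
p,d=camera(n); np.savez("side4.npz",p=p,d=d)
crop(p,230,90,330,230,4,"pics/f3.png")
E
```

```text
rotvec [-0.001   0.0025  0.2073] shift [ 0.0429 -0.1048  0.0026] | pos [0.5228 0.2132 0.2375] F [-0.19 -0.66 -2.05] tq [ 0.01  0.02 -0.01] w 0.177 t 5.4
yaw ty 111.87 tilt z [ 2.6e-03 -3.0e-04 -1.0e+00]
rotvec [-0.0008  0.0025  0.3748] shift [ 0.158  -0.3915  0.0027] | pos [0.5228 0.2132 0.2375] F [-0.19 -0.66 -2.05] tq [ 0.01  0.02 -0.01] w 0.177 t 5.4
yaw ty 111.87 tilt z [ 2.6e-03 -3.0e-04 -1.0e+00]
```

View pics/f3.png

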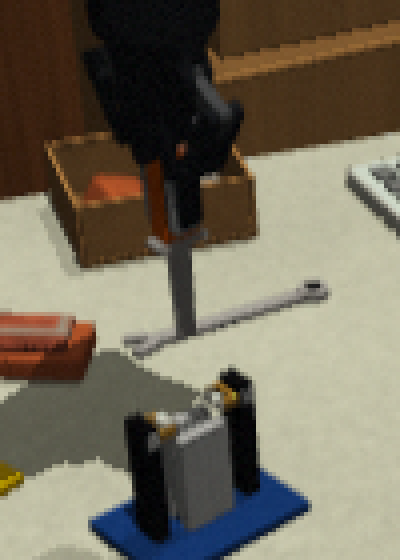

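The blade hangs upright, with its tip at about (276,174) in the side view and clear of the posts. I'll carry it to the fixture.

Emit:
drive_tool([
  [0,0.001,0.03,0.007,-0.018,0,0],
  [0,0.001,0.06,0.018,-0.045,0,0],
  [0,0.002,0.09,0.031,-0.078,0,0],
  [0,0.002,0.12,0.045,-0.111,0,0],
  [0,0.002,0.15,0.058,-0.145,0,0],
])

```text
clock: 5.95
eef_pos: [0.5218, 0.0547, 0.2362]
eef_rot: [-0.115, 0.993, -0.001, -0.001]
contact_force: [0.5, -0.3, -0.9]
gripper_width: 0.177
```

```bash
python3 go.py .522 -.2095 .235 90.4; python3 - <<'E'
from h import *
print(proj("side",[.5228,.2132,.154]))
E
```

```text
rotvec [-0.0018 -0.002   0.2228] shift [ 0.06   -0.2573  0.0017] | pos [0.5218 0.0547 0.2362] F [ 0.49 -0.27 -0.86] tq [ 0.01 -0.07  0.01] w 0.177 t 5.95
yaw ty 103.16 tilt z [-0.0017 -0.002  -1.    ]
(np.float64(275.2800881533398), np.float64(174.1876267311877))
```

Emit:
drive_tool([
  [0,-0.001,0.05,0.008,-0.033,0,0],
  [0,-0.001,0.1,0.016,-0.067,0,0],
  [-0.001,-0.002,0.15,0.024,-0.101,0,0],
  [-0.001,-0.002,0.2,0.032,-0.135,0,0],
  [-0.002,-0.002,0.223,0.039,-0.167,0,0],
])

```text
clock: 6.45
eef_pos: [0.5207, -0.1194, 0.2358]
eef_rot: [-0.001, 1.0, -0.0, -0.001]
contact_force: [0.9, -0.3, -1.7]
gripper_width: 0.178
```

```bash
python3 go.py .522 -.2095 .235 90.4
```

```text
rotvec [-0.0003 -0.0014 -0.004 ] shift [-0.001  -0.0902  0.0009] | pos [ 0.5207 -0.1194  0.2358] F [ 0.92 -0.26 -1.67] tq [ 0.03 -0.02  0.01] w 0.178 t 6.45
yaw ty 90.17 tilt z [-1.4e-03 -3.0e-04 -1.0e+00]
```

Emit:
drive_tool([
  [0,-0.001,-0.004,-0.001,-0.03,0,0],
  [0,-0.001,-0.004,-0.001,-0.055,0,0],
  [0,-0.001,-0.004,-0.001,-0.078,0,0],
  [0,-0.001,-0.004,-0.001,-0.09,0,0],
  [0,-0.001,-0.004,-0.001,-0.09,0,0],
])

```text
clock: 6.95
eef_pos: [0.521, -0.2114, 0.2352]
eef_rot: [-0.002, 1.0, -0.0, -0.001]
contact_force: [-0.3, 0.5, -1.6]
gripper_width: 0.182
```

Emit:
drive_tool([
  [0,0,0,0,0,0,0],
  [0,0,0,0,0,0,0],
  [0,0,0,0,0,0,0],
])

```text
clock: 7.25
eef_pos: [0.5211, -0.2102, 0.2352]
eef_rot: [-0.002, 1.0, -0.0, -0.001]
contact_force: [-1.5, 0.0, -1.5]
gripper_width: 0.178
```

```bash
python3 go.py .522 -.2095 .235 90.4; python3 - <<'E'
from h import *
for n in ("side","top"):
    p,d=camera(n); np.savez(n+"5.npz",p=p,d=d)
    if n=="side": crop(p,280,180,390,320,4,"pics/g1.png")
    else: crop(p,340,190,480,310,5,"pics/g2.png")
E
python3 go.py .522 -.2095 .235 90.4
```

```text
rotvec [-0.0004 -0.0018 -0.0021] shift [-0.0009  0.0007  0.0002] | pos [ 0.5211 -0.2102  0.2352] F [-1.53  0.03 -1.5 ] tq [-0.02  0.02  0.05] w 0.178 t 7.25
yaw ty 90.28 tilt z [-1.8e-03 -4.0e-04 -1.0e+00]
rotvec [-0.0006 -0.0015 -0.0024] shift [-0.0008  0.0011  0.0003] | pos [ 0.5212 -0.2106  0.2353] F [ 1.   -0.27 -1.84] tq [-0.04 -0.06  0.02] w 0.179 t 7.35
yaw ty 90.26 tilt z [-1.5e-03 -6.0e-04 -1.0e+00]
```

View pics/g1.png

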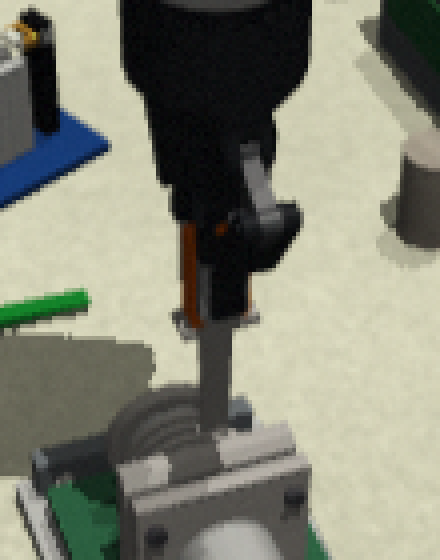

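View pics/g2.png

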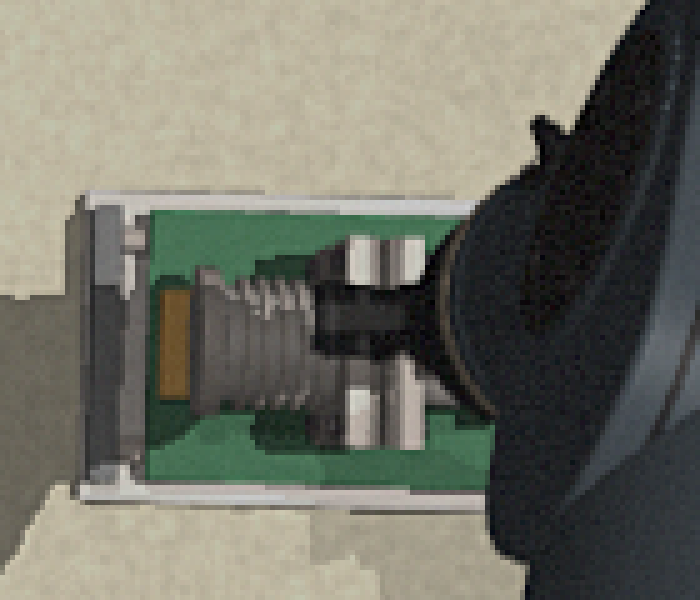

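```bash
python3 - <<'E'
from h import *
for n in("side","top"):
    D=np.load(n+"0.npz");C=cloud(n,D["d"])
    for k in range(-240,-176,2):
        m=(abs(C[...,0]-.522)<.04)&(abs(C[...,1]-k/1000)<.001)&(C[...,2]>.02)&(C[...,2]<.14)
        if m.sum()>3: print(n,k,m.sum(),np.percentile(C[m][:,2],[10,50,90]).round(4), D["p"][m].mean().round(0))
D=np.load("side5.npz");C=cloud("side",D["d"])
for z in(.15,.16,.17,.18,.19):
    m=(abs(C[...,2]-z)<.004)&(abs(C[...,0]-.521)<.012)&(abs(C[...,1]+.21)<.02)
    if m.sum(): print(z,m.sum(),np.percentile(C[m],[5,50,95],axis=0).round(4).tolist())
E
```

```text
side -240 27 [0.0344 0.0948 0.1013] 106.0
side -238 34 [0.0343 0.0912 0.1014] 97.0
side -236 33 [0.0359 0.0907 0.1018] 95.0
side -234 26 [0.0348 0.0957 0.1018] 96.0
side -232 65 [0.0361 0.0999 0.1126] 69.0
side -230 57 [0.036  0.0991 0.1138] 75.0
side -228 265 [0.0548 0.101  0.1238] 73.0
side -226 347 [0.0587 0.1022 0.1243] 76.0
side -224 35 [0.0731 0.1253 0.1264] 129.0
side -222 39 [0.1244 0.1256 0.1274] 155.0
side -220 31 [0.1247 0.126  0.127 ] 139.0
side -218 23 [0.1241 0.1254 0.1262] 116.0
side -216 6 [0.124  0.1242 0.1247] 98.0
side -210 34 [0.118  0.1199 0.1227] 103.0
side -208 72 [0.1163 0.1205 0.1237] 121.0
side -206 71 [0.1198 0.1235 0.1261] 142.0
side -204 43 [0.123  0.1256 0.1272] 151.0
side -202 30 [0.1244 0.126  0.1271] 157.0
side -200 29 [0.1246 0.1256 0.1271] 156.0
side -198 30 [0.1245 0.1255 0.1272] 149.0
side -196 23 [0.1245 0.1255 0.1267] 139.0
side -194 9 [0.1233 0.125  0.1253] 124.0
top -240 24 [0.0884 0.0988 0.1015] 119.0
top -238 20 [0.0888 0.0971 0.1005] 121.0
top -236 19 [0.0888 0.0977 0.0999] 112.0
top -234 15 [0.0916 0.0975 0.1029] 116.0
top -232 9 [0.1001 0
[... 774 characters left out ...]
095  0.112 ] 47.0
top -188 26 [0.0356 0.0963 0.1032] 55.0
top -186 41 [0.0347 0.0954 0.1042] 78.0
top -184 30 [0.0331 0.0932 0.1032] 73.0
top -182 27 [0.0346 0.0926 0.102 ] 91.0
top -180 27 [0.0328 0.0998 0.1065] 96.0
top -178 39 [0.0357 0.0979 0.1056] 82.0
0.15 3 [[0.5177, -0.2118, 0.1523], [0.5194, -0.2111, 0.1528], [0.5246, -0.2108, 0.1537]]
0.16 21 [[0.5167, -0.213, 0.1563], [0.5236, -0.2121, 0.1596], [0.5291, -0.2107, 0.1639]]
0.17 20 [[0.5169, -0.2139, 0.1662], [0.5228, -0.2123, 0.1705], [0.529, -0.2108, 0.173]]
0.18 25 [[0.5175, -0.2142, 0.1765], [0.5232, -0.2129, 0.18], [0.5305, -0.2112, 0.1837]]
0.19 23 [[0.5169, -0.2142, 0.1866], [0.5241, -0.213, 0.1895], [0.5302, -0.2119, 0.1937]]
```

Both views put the plate pair centre at y ≈ −0.2105. The blade centre in the side cloud is also at −0.2105, with x ≈ 0.522. They are aligned, so I'll lower the tip into the mouth.

Emit:
drive_tool([
  [0,-0.001,-0.001,0,0,0.006,0],
  [0,-0.001,-0.001,0,0,0.014,0],
  [0,-0.001,-0.001,0,0,0.021,0],
  [0,-0.001,-0.001,0,0,0.026,0],
  [0,-0.001,-0.001,0,0,0.029,0],
])

```text
clock: 7.85
eef_pos: [0.5209, -0.2105, 0.2055]
eef_rot: [-0.003, 1.0, -0.0, -0.001]
contact_force: [-0.6, -0.5, -1.2]
gripper_width: 0.179
```

Emit:
drive_tool([
  [0,0,0,0,0,0.002,0],
  [0,0,0,0,0,0.004,0],
  [0,0,0,0,0,0.006,0],
])

```text
clock: 8.15
eef_pos: [0.5209, -0.2106, 0.1994]
eef_rot: [-0.003, 1.0, -0.0, -0.001]
contact_force: [0.7, 0.2, -1.4]
gripper_width: 0.179
```

```bash
python3 go.py .522 -.2105 .2 90.1; python3 - <<'E'
from h import *
for n in ("side",):
    p,d=camera(n); np.savez(n+"6.npz",p=p,d=d)
    crop(p,290,220,380,320,6,"pics/g3.png")
E
```

```text
rotvec [-0.0004 -0.0013  0.0037] shift [-0.0011  0.0001 -0.0006] | pos [ 0.5209 -0.2106  0.1994] F [ 0.66  0.17 -1.44] tq [-0.02  0.    0.03] w 0.179 t 8.15
yaw ty 90.31 tilt z [-1.3e-03 -4.0e-04 -1.0e+00]
```

View pics/g3.png

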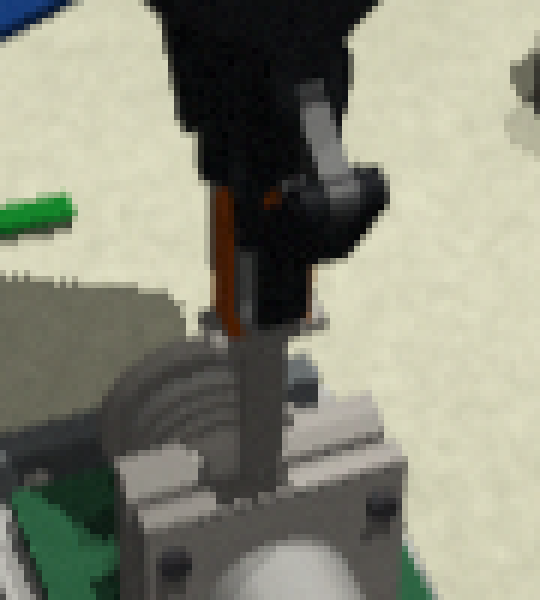

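The blade is entering the gap between the plates at about (334,302) with no contact force, and the tip is about 9 mm deep. I'll keep lowering gently and watch the force.

Emit:
drive_tool([
  [0,-0.001,0.003,0,0,0.002,0],
  [0,-0.001,0.003,0,0,0.004,0],
  [0,-0.001,0.003,0,0,0.006,0],
  [0,-0.001,0.003,0,0,0.008,0],
  [0,-0.001,0.003,0,0,0.01,0],
])

```text
clock: 8.7
eef_pos: [0.5208, -0.2105, 0.189]
eef_rot: [-0.001, 1.0, -0.0, -0.0]
contact_force: [-0.1, 0.4, -1.5]
gripper_width: 0.181
```

Emit:
drive_tool([
  [0,0,0,0,0,0.002,0],
  [0,0,0,0,0,0.004,0],
  [0,0,0,0,0,0.006,0],
])

```text
clock: 9.0
eef_pos: [0.5208, -0.2105, 0.1828]
eef_rot: [-0.001, 1.0, -0.0, -0.0]
contact_force: [-0.8, -0.4, -1.2]
gripper_width: 0.177
```

```bash
python3 go.py .522 -.2105 .18 90.1
```

```text
rotvec [-0.0003 -0.0007  0.0008] shift [-0.0012 -0.      0.0028] | pos [ 0.5208 -0.2105  0.1828] F [-0.79 -0.42 -1.19] tq [ 0.06  0.01 -0.02] w 0.177 t 9.0
yaw ty 90.15 tilt z [-7.e-04 -3.e-04 -1.e+00]
```

Emit:
drive_tool([
  [0,0,0,0,0,0.0015,0],
  [0,0,0,0,0,0.003,0],
  [0,0,0,0,0,0.0045,0],
  [0,0,0,0,0,0.006,0],
])

```text
clock: 9.4
eef_pos: [0.521, -0.2105, 0.1769]
eef_rot: [-0.001, 1.0, -0.0, -0.0]
contact_force: [-0.4, 0.4, 1.5]
gripper_width: 0.179
```

Emit:
drive_tool([
  [0,0,0,0,0,0.0015,0],
  [0,0,0,0,0,0.003,0],
  [0,0,0,0,0,0.0045,0],
  [0,0,0,0,0,0.006,0],
])

```text
clock: 9.8
eef_pos: [0.5212, -0.2106, 0.171]
eef_rot: [-0.001, 1.0, -0.0, 0.0]
contact_force: [-0.9, 0.4, 3.8]
gripper_width: 0.181
```

```bash
python3 go.py .522 -.2105 .18 90.1
```

```text
rotvec [-0.0005  0.0003  0.0007] shift [-0.0008  0.0001 -0.009 ] | pos [ 0.5212 -0.2106  0.171 ] F [-0.89  0.42  3.82] tq [ 0.06 -0.01  0.01] w 0.181 t 9.8
yaw ty 90.14 tilt z [ 3.e-04 -5.e-04 -1.e+00]
```

```bash
python3 - <<'E'
from h import *
for i in range(4):
    p,d=camera("side"); s=get_state(); print(round(s["clock"],2),s["eef_pos"].round(4),s["contact_force"].round(2),s["ft_torque"].round(2))
np.savez("side7.npz",p=p,d=d)
crop(p,290,220,380,320,6,"pics/g4.png")
C=cloud("side",d)
m=(cv2.cvtColor(p,cv2.COLOR_RGB2HSV)[...,1]>150)&(abs(C[...,0]-.52)<.03)&(abs(C[...,1]+.21)<.03)&(C[...,2]>.13)&(C[...,2]<.26)
print(m.sum(),C[m][:,2].min(),C[m][:,2].max())
for z in np.arange(.13,.17,.005):
    m=(abs(C[...,2]-z)<.003)&(abs(C[...,0]-.521)<.012)&(abs(C[...,1]+.21)<.02)
    if m.sum(): print(z.round(3),m.sum(),np.percentile(C[m],[5,50,95],axis=0).round(4).tolist())
E
```

```text
9.85 [ 0.5211 -0.2106  0.1707] [ 0.67 -0.3   2.54] [-0.03 -0.18 -0.  ]
9.9 [ 0.5211 -0.2106  0.1708] [ 0.73 -0.71  0.3 ] [ 0.01 -0.29 -0.03]
9.95 [ 0.5211 -0.2106  0.1708] [ 0.65 -0.29  0.47] [-0.03 -0.26  0.01]
10.0 [ 0.5211 -0.2105  0.1708] [0.71 0.47 0.07] [ 0.01 -0.31  0.01]
77 0.16350188366266472 0.24391113835893308
0.13 28 [[0.5124, -0.2272, 0.1272], [0.5213, -0.2138, 0.1281], [0.5312, -0.2015, 0.1319]]
0.135 16 [[0.5166, -0.215, 0.1332], [0.5237, -0.2136, 0.1354], [0.531, -0.2124, 0.1377]]
0.14 16 [[0.5171, -0.2147, 0.1376], [0.5233, -0.2139, 0.1404], [0.5305, -0.2118, 0.1426]]
0.145 15 [[0.517, -0.2156, 0.1424], [0.5243, -0.2139, 0.1447], [0.5302, -0.2124, 0.1468]]
0.15 16 [[0.5177, -0.2159, 0.148], [0.5237, -0.2147, 0.1499], [0.5304, -0.2131, 0.1526]]
0.155 5 [[0.5205, -0.2176, 0.1524], [0.5239, -0.2148, 0.1525], [0.5304, -0.2146, 0.1569]]
0.16 23 [[0.51, -0.2204, 0.1584], [0.5201, -0.2188, 0.1609], [0.5312, -0.2173, 0.1625]]
0.165 20 [[0.5096, -0.2205, 0.1623], [0.5146, -0.2183, 0.1637], [0.5262, -0.2086, 0.1672]]
0.17 12 [[0.5095, -0.2249, 0.1674], [0.5107, -0.2184, 0.1702], [0.5237, -0.2099, 0.1719]]
```

View pics/g4.png

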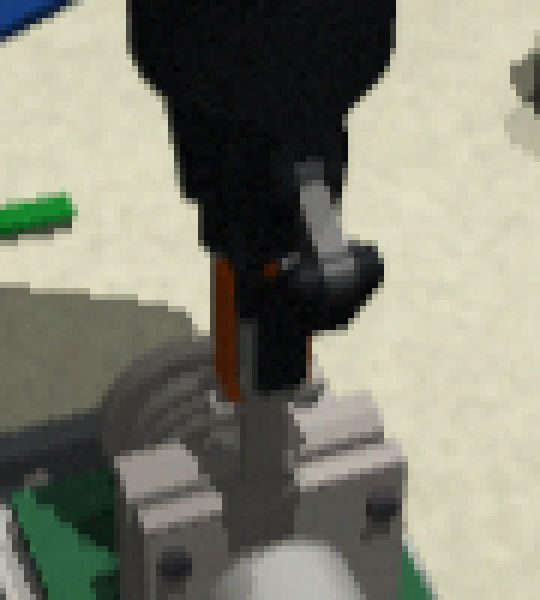

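The shoulder bottom is at about 0.157 m, so the tip is about 38 mm deep with no slip in the grip. Sliding at 15 mm/s took about 5 N. I'll check the drag with a very slow advance.

Emit:
drive_tool([
  [0,0,0,0,0,0.0003,0],
  [0,0,0,0,0,0.0006,0],
  [0,0,0,0,0,0.0009,0],
])

```text
clock: 10.3
eef_pos: [0.5212, -0.2106, 0.17]
eef_rot: [-0.001, 1.0, -0.0, 0.0]
contact_force: [-0.2, -0.1, 3.8]
gripper_width: 0.179
```

```bash
python3 go.py .522 -.2105 .18 90.1
```

```text
rotvec [-0.0005  0.0002  0.0008] shift [-0.0008  0.0001 -0.01  ] | pos [ 0.5212 -0.2106  0.17  ] F [-0.23 -0.12  3.81] tq [ 0.05 -0.03 -0.01] w 0.179 t 10.3
yaw ty 90.15 tilt z [ 2.e-04 -5.e-04 -1.e+00]
```

Emit:
drive_tool([
  [0,0,0,0,0,0.0003,0],
  [0,0,0,0,0,0.0006,0],
  [0,0,0,0,0,0.0009,0],
  [0,0,0,0,0,0.0012,0],
])

```text
clock: 10.7
eef_pos: [0.5212, -0.2106, 0.1689]
eef_rot: [-0.001, 1.0, -0.0, 0.0]
contact_force: [-0.4, -0.3, 4.5]
gripper_width: 0.182
```

```bash
python3 go.py .522 -.2105 .18 90.1; python3 - <<'E'
from h import *
for n in("side","top"):
    p,d=camera(n); np.savez(n+"8.npz",p=p,d=d)
    if n=="side": crop(p,290,220,380,320,6,"pics/g5.png")
    else: cv2.imwrite("pics/g6.png",p[:,:,::-1])
    s=get_state(); print(s["clock"],s["eef_pos"].round(4),s["contact_force"].round(2),s["gripper_width"])
E
```

```text
rotvec [-0.0005  0.0003  0.0008] shift [-0.0008  0.0001 -0.0111] | pos [ 0.5212 -0.2106  0.1689] F [-0.4  -0.34  4.51] tq [ 0.05  0.03 -0.02] w 0.182 t 10.7
yaw ty 90.15 tilt z [ 3.e-04 -5.e-04 -1.e+00]
10.75 [ 0.5212 -0.2106  0.1688] [-0.42  0.6   3.93] 0.18015675288418684
10.8 [ 0.5212 -0.2106  0.1688] [ 0.48 -0.26  3.7 ] 0.17923805362575448
```

View pics/g5.png

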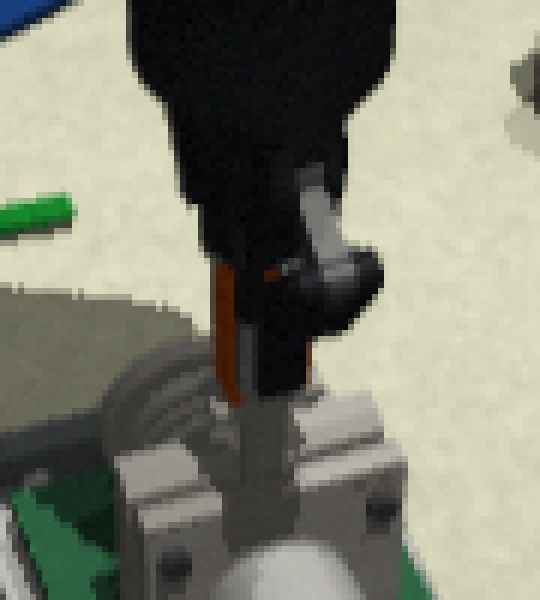

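View pics/g6.png

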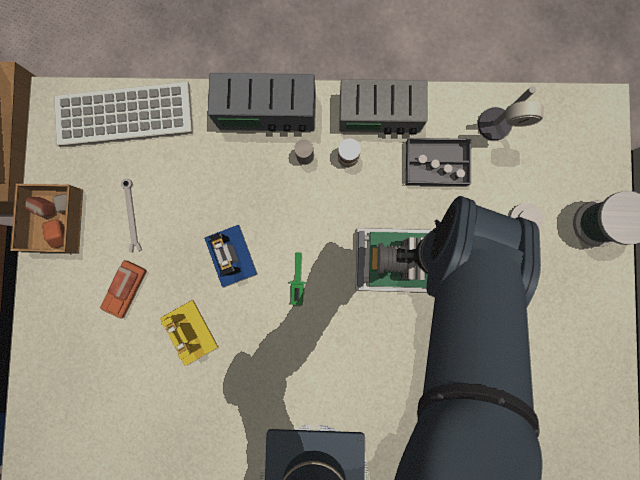

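The blade sits upright in the gap at about (333,300) in the side view. The top view shows the catch empty and the other things in view unmoved; the arm hides the gasket and part of the blank. The slow-slide push is about 4.5 N, so I'll hand in while still gripping.

```bash
python3 -c "
from bench import *
print(sign_off())"
```

```text
the job is handed in; nothing more can be done
None
```

I pulled the blade straight up out of the blue catch and slid it point down into the flange gap until it dragged snugly. I handed the job in at about 10.8 s of the 54 s limit, with the robot still gripping the handle at 60 N.

**Last checks**
- **Position:** the tip is about 40 mm below the plate tops. Just before the last 2 mm, the shoulder's height in the side camera agreed with that depth, so the blade had not slipped in the grip.
- **Snugness:** on the last slow advance the wrist read a 4.5 N push, or about 6 N of drag once the blade's 1.5 N weight is added. It had settled to 3.7 N at rest when I handed in.
- **Upright:** the tool is tilted by less than 0.001 rad, and the largest contact reading I saw was about 5.6 N.
- **Bystanders:** in the last top view the catch is empty and the rock slab, core, jar, wrench and look-alikes are where they were. The arm hid the gasket and part of the blank flange, so I did not recheck those two.

**What disagreed**
- **Cameras:** the two cameras differed by 5 to 8 mm in y on the catch. My finger-based correction favoured the side camera, but the grasp showed the top camera was nearer. I corrected for that by feel when closing the fingers.
- **Drag at rest:** during one mid-way pause the push fell to about 0.3 N because friction held the blade. The snug figures above therefore come from slow sliding.

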